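# Set the bead gauge and close its clip

### The arm

A 6-joint arm with a two-finger parallel gripper is mounted at the origin on the work surface. World frame = base frame: x ahead of the robot, y to its left, z up, the work surface at z = 0. Lengths are in m, angles in rad, forces in N, time in s.
With the tool pointing down it reaches from about 0.425 to 0.95 m from the base axis. Payload 3.5 kg.
Tool frame: the origin (TCP) lies on the centre line of the jaws, within the pads' length; the fingertips stand 14 mm ahead of it and the grasp point (between the pads) lies 5 mm behind it (tips_ahead is the distance from the TCP to the fingertips, in m); y points along the fingers, z is the direction in which the jaws open and shut, and the axes are right-handed (so a half turn about y gives the same grasp; the last joint's range is limited). The gripper opens to 85 mm and grips with 20 to 120 N. Pads are 22 mm wide; open, the fingers measure 114 mm over their backs; the gripper's body (76 mm by 85 mm) begins 54 mm behind the grasp point. The pads swing forward as they close: fully open they stand 13 mm farther back than shut.
Start: joints at [-1.409, 0.286, 1.577, -0, 1.279, -0.15], TCP at [0.207, -0.642, 0.245] pointing down, gripper open.
Joint ranges: [-2.77, 2.77], [-0.9, 2.22], [0.21, 2.48], [-1.53, 4.67], [0.24, 2.81], [-2.84, 2.84]. Speed limits (rad/s): [2.79, 2.79, 3.14, 3.14, 3.14, 3.14].

### API

Orientations are given as a unit quaternion [x, y, z, w].
In Python, from plant import get_state, read_camera, sign_off, tips_ahead gives the robot as it stands.
- The arm moves only by the tool send_rows, never from a script. Its argument "plan" is a list of rows, each a list of 2 entries, a list of its own where there are three numbers: the shift along the tool's x, y, z in units of 12 cm (1.0 is 12 cm), then the turn, a rotation vector about the tool's x, y, z in units of 360 degrees (1.0 is 360 degrees). In form: [[[tx, ty, tz], [rx, ry, rz]], ...]. A call has 1 to 12 rows; each row shifts and turns the commanded pose from where the row before left it, along the tool's axes as they then stand; what a row does not reach is not made up. A row lasts 1/10 s, in which the tool goes at most 50 mm and 8.59 degrees, less where a joint would pass 70% of its speed; a pose out of reach is approached as far as the arm can. A call with a number of a shift or a turn outside -1 to 1 is refused whole. A call with a gripper value outside its range is refused whole. "gripper" is the closure, from 0 (fully open) to 1 (shut), set as the call begins (left out, the last holds). The fingers move at their own pace and stop on an object; "grip_force" is the grip in N (left out, the last holds). Time passes only in rows, so rows that do not move let the fingers close. It gives the time, the measured TCP pose, the force and the opening at its end, in the units of the state.
- get_state(): the state, without advancing time (a new reading comes with each control period).
- read_camera(name): name is "side" or "top"; returns a dict with "img" (420x560x3 uint8, blue, green, red), "fx", "fy", "cx", "cy" (pixels), "world_from_camera" (4x4, takes a point from camera to world coordinates). Camera axes: x right, y down, z forward; pixel columns grow to the right and rows downward; lengths in m; the calibration is good to about 2 mm. A picture is of the moment at which its call begins. There is no depth.
- sign_off(): hands the job in, once; it reports no verdict.
The state is a dict: "time": time; "qpos": joint angles; "dq": joint speeds; "joint_efforts": joint torques, N m; "eef_pos": TCP position; "tcp_rot": TCP orientation; "contact_force": force on the tool from outside, world axes, zero at the start; "wrist_torque": the same for the moment, N m; "opening": opening from 0.0 (shut) to 1.0 (fully open).
Only numpy, scipy, OpenCV 4.12 (cv2) and the standard library are available. Lean on these libraries where they do the work, as an engineer would, in place of code of your own. Each camera call takes 0.05 s, during which the arm holds its last target. There are 200 camera calls.

### The job

On the wooden bead gauge, push the brass pointer round until it points at the middle of the largest of the three sample beads. After that, push the arm of the chrome clip round until it is fully home over the gauge board, leaving the pointer on the bead. Only push: pick nothing up, and leave the saucer, pliers, tassel cap and bead box where they are.

Things in the scene. Friction and masses are not known exactly. Their poses are not given: they have to be found in the camera images.
- gauge: Fixed cherry-wood board 200 x 260 x 22 mm lying on the cart. Origin on the cart top (z = 0) straight under the pointer's pivot; the board spans own x -60 to +140 mm and y -130 to +130 mm, z up, top face at 22 mm. The clip's chrome base block (34 x 34 x 22 mm high, with a pin to 48 mm height) stands on the cart at own x -80, y -75 mm, against the board's near edge.
- pointer_pivot (a point): Point on the vertical axis of the pointer, 34 mm above the cart. The hub is 26 mm in diameter, its top 46 mm above the cart.
- pointer_tip (a point): Foremost point of the brass pointer, 95 mm from its axis, 34 mm above the cart; own x points from the axis outward along the pointer, z up. The pointer is a bar 8 mm wide whose sides stand upright from 25 to 43 mm above the cart (3 mm clear above the board), from the hub to 82 mm out, then a thin 5 mm nose.
- pointer (a joint): Angle of the pointer (rad): 0 when it points along the gauge's own +x, growing counter-clockwise seen from above, stops at -1.25 and 1.25. Light friction (0.03 N m); it stays where it is left.
- bead_large: The largest sample bead, pale wood like the others, 24 mm in diameter. Origin at the foot of its pin, on the board's top; bead centre 15 mm higher. The three beads are fixed on the board 118 mm from the pointer's axis, at -0.85, 0 and 0.85 rad of pointer angle; which bead is at which place changes.
- bead_medium: The middle sample bead, 17 mm in diameter, bead centre 11.5 mm above its origin on the board's top; fixed.
- bead_small: The smallest sample bead, 12 mm in diameter, bead centre 9 mm above its origin on the board's top; fixed.
- clip_pivot (a point): Point on the vertical axis of the clip's arm, 34 mm above the cart.
- clip_tip (a point): End of the clip's chrome arm, 94 mm from its axis, 34 mm above the cart. The arm is a bar 10 mm wide with upright sides from 26 to 44 mm above the cart, with a 16 mm thick upright round end, 18 mm high.
- clip (a joint): Angle of the clip's arm (rad): 0 fully home at its stop, when it points along the gauge's own +x over the board; grows clockwise seen from above to 1.65, when it points off the board to the gauge's own -y. Starts open (1.05 to 1.5). Light friction (0.04 N m); it stays where it is left.
- saucer: Loose blue ceramic saucer, 110 mm across, 18 mm high; origin under its centre.
- pliers: Loose nickel flat-nose pliers lying flat, about 145 mm long and 42 mm wide, 14 mm high; origin under the rivet, jaws to own +x (to 49 mm), handles to -x (to -95 mm).
- tassel_cap: Loose black lacquered tassel cap standing upright, 28 mm in diameter, 36 mm high; origin under its centre.
- bead_box: Loose clear acrylic box of beads with its snap lid shut, 86 x 122 x 39 mm; origin under its centre.

How it is judged:
On the way, in this order (a step that is already met when the one before it is completed fails the run):
1. the pointer rests pointing at the largest bead while the clip is still open (y of bead_large in the frame of pointer_tip between -0.006 and 0.006 m and x of bead_large in the frame of pointer_tip above 0 m and velocity of joint pointer between -0.1 and 0.1 rad/s and value of joint clip above 0.5 rad), for 0.2 s.
2. the clip's arm is fully home (value of joint clip below 0.06 rad), for 0.2 s.
At the end, for the whole second after the job is handed in: The pointer is at rest, its line passing within 6 mm of the middle of the largest bead, and the clip's arm is home (within 0.06 rad of its stop) (y of bead_large in the frame of pointer_tip between -0.006 and 0.006 m and x of bead_large in the frame of pointer_tip above 0 m and velocity of joint pointer between -0.1 and 0.1 rad/s and value of joint clip below 0.06 rad); the robot touches nothing.
It fails at once if the saucer is lifted or moved by more than 12 mm (distance of saucer from where it was at the start of the episode above 0.012 m).
It fails at once if the pliers is lifted or moved by more than 12 mm (distance of pliers from where it was at the start of the episode above 0.012 m).
It fails at once if the tassel cap is lifted or moved by more than 12 mm (distance of tassel_cap from where it was at the start of the episode above 0.012 m).
It fails at once if the bead box is lifted or moved by more than 12 mm (distance of bead_box from where it was at the start of the episode above 0.012 m).
It also fails if it takes over 48 s, if anything falls off the work surface, if the arm or the gripper's body presses on something with over 40 N, if the wrist force passes 120 N, or if a joint passes its speed limit or range.

## Working session

There is one attempt and no reset: what is moved stays moved. The work goes in short steps, Python scripts to look and compute and a tool call to move; the robot and the scene stay as the last step left them, time stands still between calls to the robot, and variables do not carry over. Pictures are saved under pics/ and viewed, about 8 in all and at most 12, crops included, and the job is handed in when it is done.

Besides the shell and the picture viewer there is one more tool, called after "Request:" as a command line: name --argument value ..., lists and objects as JSON in quotes. send_rows: Moves the arm, as the interface text tells. Its arguments: {"type":"object","properties":{"plan":{"type":"array"},"gripper":{"type":"number"},"grip_force":{"type":"number"}},"required":["plan"]}

```bash
mkdir -p pics; python3 - <<'E'
from plant import *
import cv2,numpy as np
s=get_state();print({k:np.round(v,3) for k,v in s.items()})
for n in("top","side"):
    c=read_camera(n);cv2.imwrite(f"pics/{n}0.png",c["img"]);print(n,c["fx"],c["fy"],c["cx"],c["cy"]);print(np.round(c["world_from_camera"],4))
E
```

```text
{'time': np.float64(0.0), 'qpos': array([-1.409,  0.287,  1.578,  0.   ,  1.279, -0.15 ]), 'dq': array([-0.   , -0.   ,  0.001,  0.002,  0.001, -0.001]), 'joint_efforts': array([ 1.0000e-03, -4.0597e+01, -2.9263e+01, -0.0000e+00,  6.0000e-03,
       -0.0000e+00]), 'eef_pos': array([ 0.207, -0.642,  0.244]), 'tcp_rot': array([-0.11 ,  0.699, -0.698,  0.11 ]), 'contact_force': array([ 0.289,  1.134, -0.243]), 'wrist_torque': array([0.023, 0.002, 0.046]), 'opening': np.float64(1.0)}
top 451.64520270835624 451.64520270835624 280.1351149209659 199.74703581039748
[[-1.6200e-02 -9.9140e-01  1.3020e-01  4.8070e-01]
 [-9.9990e-01  1.6400e-02  1.0000e-04 -1.4000e-03]
 [-2.3000e-03 -1.3020e-01 -9.9150e-01  1.0492e+00]
 [ 0.0000e+00  0.0000e+00  0.0000e+00  1.0000e+00]]
side 476.48951625824174 476.48951625824174 281.84979033915835 204.99636055159738
[[-0.9355 -0.1771  0.3058  0.3417]
 [-0.353   0.5079 -0.7858  0.654 ]
 [-0.0162 -0.843  -0.5376  0.4981]
 [ 0.      0.      0.      1.    ]]
```

View pics/top0.png

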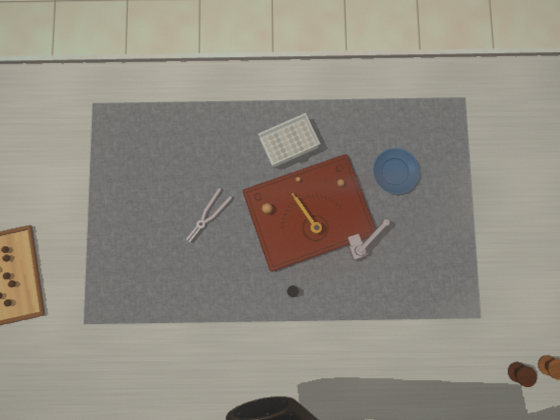

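View pics/side0.png

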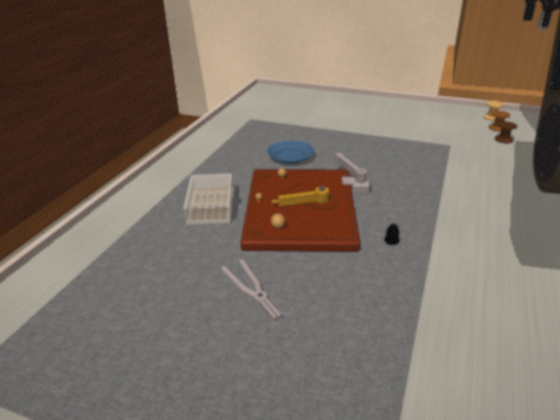

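The large bead is at top px (267,209), the left (+0.85) position. The pointer runs from the hub (316,228) to its tip (293,194), and the clip arm points out to the right. I'll enlarge this area.

```bash
python3 - <<'E'
import cv2
i=cv2.imread("pics/top0.png")[140:290,230:430]
cv2.imwrite("pics/c0.png",cv2.resize(i,None,fx=4,fy=4,interpolation=cv2.INTER_CUBIC))
E
```

```text
(no output)
```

View pics/c0.png

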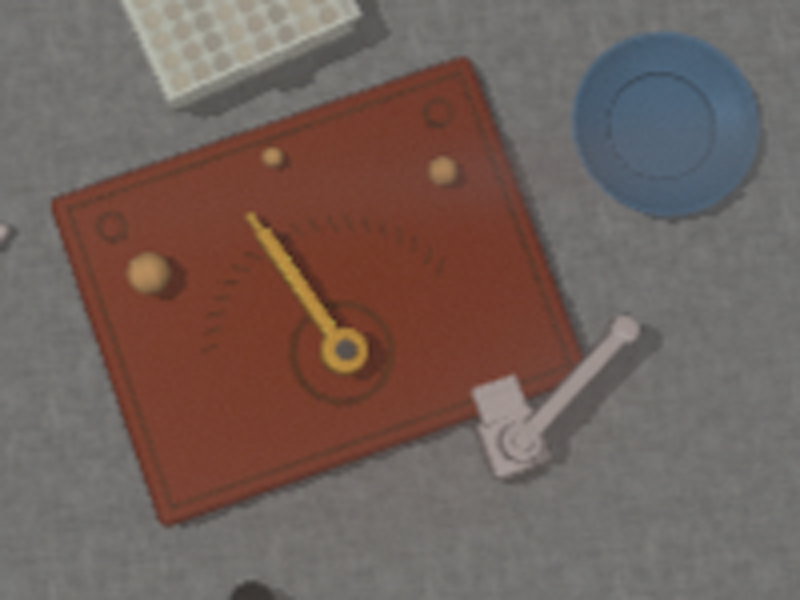

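Crop px: hub (346,349), tip (250,216), beads large (148,272), small (271,157) and medium (443,171); clip pin (521,440) and arm end (626,327); board corners (53,200), (467,58), (168,524). Next I fit the gauge pose to these.

```bash
cat >h.py <<'E'
import numpy as np
from plant import *
from scipy.spatial.transform import Rotation as R
def ray(c,px,z):
    T=c["world_from_camera"];d=T[:3,:3]@np.array([(px[0]-c["cx"])/c["fx"],(px[1]-c["cy"])/c["fy"],1]);o=T[:3,3]
    return (o+d*(z-o[2])/d[2])[:2]
E
python3 - <<'E'
from h import *
from scipy.optimize import least_squares
c=read_camera("top")
P=lambda u,v,z:ray(c,(230+u/4,140+v/4),z)
a=.85;co,si=.118*np.cos(a),.118*np.sin(a)
pts=[((346,349),.046,(0,0)),((148,272),.037,(co,si)),((271,157),.031,(.118,0)),((443,171),.0335,(co,-si)),
((53,200),.022,(.14,.13)),((467,58),.022,(.14,-.13)),((168,524),.022,(-.06,.13)),((521,440),.048,(-.08,-.075))]
W=np.array([P(*p,z) for p,z,_ in pts]);L=np.array([l for *_,l in pts])
f=lambda q:(L@np.array([[np.cos(q[2]),np.sin(q[2])],[-np.sin(q[2]),np.cos(q[2])]])+q[:2]-W)
r=least_squares(lambda q:f(q).ravel(),[.45,-.07,.3]).x
print("pose",r);print(np.round(f(r)*1000,1));print(np.round(W,4))
tip=P(250,216,.040);ct=P(626,327,.044)
an=lambda v:np.arctan2(v[1],v[0])-r[2]
print("tip",tip,"ang",an(tip-W[0]),"clip",ct,an(ct-W[7]),np.linalg.norm(ct-W[7]))
print("bead from hub ang",an(W[1]-W[0]))
print("saucer",P(666,124,.018),"cap",ray(c,(293,289),.036),"box corners",[P(*p,.039) for p in((120,0),(172,105),(360,15))])
s=get_state();print(R.from_quat(s["tcp_rot"]).as_matrix().round(3),tips_ahead)
E
```

```text
pose [ 0.54911357 -0.08117756  0.32330397]
[[-0.4 -0.1]
 [-0.6 -1. ]
 [-0.1 -1.3]
 [ 0.2 -0.5]
 [ 0.9  3.4]
 [ 4.1 -2.2]
 [-3.5  3.4]
 [-0.6 -1.8]]
[[ 0.5495 -0.0811]
 [ 0.5954  0.0286]
 [ 0.6611 -0.0424]
 [ 0.6509 -0.14  ]
 [ 0.6396  0.0832]
 [ 0.7191 -0.1578]
 [ 0.4544  0.0196]
 [ 0.4977 -0.1759]]
tip [ 0.62589131 -0.029422  ] ang 0.27158038265975243 clip [ 0.55936861 -0.23758554] -1.1083348457973736 0.08720912141788249
bead from hub ang 0.8515452603810381
saucer [ 0.67898625 -0.27241557] cap [ 0.41484142 -0.02645348] box corners [array([0.75250231, 0.04268089]), array([0.69062527, 0.01370363]), array([ 0.74136638, -0.09478795])]
[[-0.952 -0.     0.307]
 [-0.307  0.002 -0.952]
 [-0.    -1.    -0.002]] 0.014
```

Request:
send_rows --plan '[[[0,0,0],[0,0.0226,0]],[[0,0,0],[0,0.0226,0]],[[0,0,0],[0,0.0226,0]],[[0,0,0],[0,0.0226,0]],[[0,0,0],[0,0.0226,0]],[[-0.09,0,-0.385],[0,0,0]],[[-0.09,0,-0.385],[0,0,0]],[[-0.09,0,-0.385],[0,0,0]],[[-0.09,0,-0.385],[0,0,0]],[[-0.09,0,-0.385],[0,0,0]],[[-0.09,0,-0.385],[0,0,0]],[[-0.09,0,-0.385],[0,0,0]]]' --gripper 1 --grip_force 20

```text
time: 1.35
eef_pos: [0.4029, -0.3718, 0.2451]
tcp_rot: [0.14, 0.693, -0.693, -0.14]
contact_force: [0.7, -0.6, 0.2]
opening: 0.001
```

Request:
send_rows --plan '[[[-0.09,0,-0.385],[0,0,0]],[[-0.09,0,-0.385],[0,0,0]],[[-0.09,0,-0.385],[0,0,0]],[[-0.09,0,-0.385],[0,0,0]],[[-0.09,0,-0.385],[0,0,0]],[[-0.09,0,-0.385],[0,0,0]],[[0,0,0],[0,0,0]],[[0,0,0],[0,0,0]]]'

```text
time: 2.15
eef_pos: [0.5696, -0.1421, 0.2448]
tcp_rot: [-0.139, -0.693, 0.693, 0.139]
contact_force: [-0.2, 0.4, 0.1]
opening: 0.001
```

```bash
cat >>h.py <<'E'
def togo(w):
    s=get_state();M=R.from_quat(s["tcp_rot"]).as_matrix()
    print("t",s["time"],"tcp",s["eef_pos"].round(4),"F",s["contact_force"].round(1));print(M.round(3));print("rows units",(M.T@(np.array(w)-s["eef_pos"])/.12).round(3),"tips",tips_ahead,s["opening"])
E
python3 -c "
from h import *
togo([.6296,-.0607,.10])"
```

```text
t 2.15 tcp [ 0.5696 -0.1421  0.2448] F [-0.2  0.4  0.1]
[[-0.923 -0.001 -0.385]
 [ 0.385 -0.    -0.923]
 [ 0.001 -1.     0.   ]]
rows units [-0.202  1.206 -0.819] tips 0.014 0.0014951525805605263
```

Now I go over the start point and down to z = 0.10, then to 0.044. The fingertips will then be at about 30 mm, with the board top at 22 mm.

Request:
send_rows --plan '[[[-0.07,0,-0.273],[0,0,0]],[[-0.07,0,-0.273],[0,0,0]],[[-0.062,0,-0.273],[0,0,0]],[[0,0.3,0],[0,0,0]],[[0,0.3,0],[0,0,0]],[[0,0.3,0],[0,0,0]],[[0,0.3,0],[0,0,0]],[[0,0.1,0],[0,0,0]],[[0,0,0],[0,0,0]],[[0,0,0],[0,0,0]]]'

```text
time: 3.15
eef_pos: [0.6308, -0.0631, 0.091]
tcp_rot: [-0.141, -0.693, 0.693, 0.139]
contact_force: [-0.1, 0.2, 1.0]
opening: 0.002
```

```bash
python3 - <<'E'
from h import *
import cv2
togo([.6296,-.0607,.044])
a=read_camera("side")["img"][130:280,170:400];b=read_camera("top")["img"][130:280,200:430]
cv2.imwrite("pics/c1.png",np.vstack([cv2.resize(k,None,fx=2,fy=2,interpolation=2) for k in(a,b)]))
E
```

```text
t 3.15 tcp [ 0.6308 -0.0631  0.091 ] F [-0.1  0.2  1. ]
[[-0.921  0.002 -0.389]
 [ 0.389 -0.001 -0.921]
 [-0.002 -1.    -0.   ]]
rows units [ 0.018  0.392 -0.015] tips 0.014 0.00186517274087879
```

View pics/c1.png

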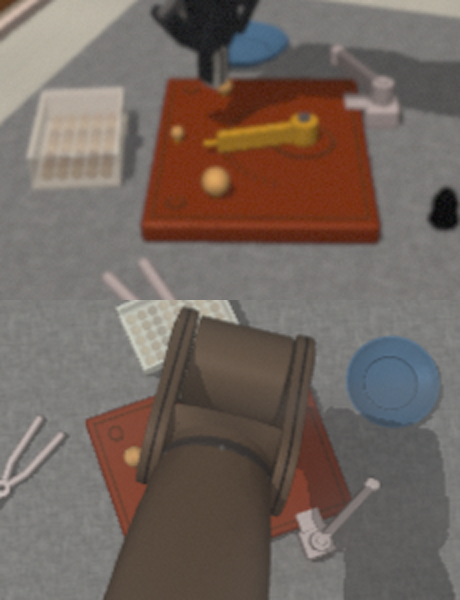

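The side view shows the fingers beyond the pointer on its clockwise side, clear of the small bead. Next: descend and push most of the way.

Request:
send_rows --plan '[[[0.01,0.2,-0.015],[0,0,0]],[[0.008,0.15,0],[0,0,0]],[[0,0.04,0],[0,0,0]],[[0,0,0],[0,0,0]],[[0.04,0,0],[0,0,0]],[[0.04,0,0],[0,0,0]],[[0.04,0,0],[0,0,0]],[[0.04,0,0],[0,0,0]],[[0.04,0,0],[0,0,0]],[[0.04,0,0],[0,0,0]],[[0.03,0,0],[0,0,0]],[[0.03,0,0],[0,0,0]]]'

```text
time: 4.45
eef_pos: [0.5951, -0.0455, 0.0426]
tcp_rot: [0.14, 0.693, -0.693, -0.14]
contact_force: [1.1, -0.3, 0.4]
opening: -0.002
```

Request:
send_rows --plan '[[[0.03,0,0],[0,0,0]],[[0.02,0,0],[0,0,0]],[[0.02,0,0],[0,0,0]],[[0.01,0,0],[0,0,0]],[[0,0,0],[0,0,0]],[[0,0,0],[0,0,0]]]'

```text
time: 5.05
eef_pos: [0.5863, -0.0419, 0.0424]
tcp_rot: [-0.14, -0.693, 0.693, 0.14]
contact_force: [-0.1, -0.7, -0.9]
opening: 0.002
```

```bash
python3 - <<'E'
from h import *
import cv2
togo([.5825,-.0409,.044])
a=read_camera("side")["img"][150:260,230:380]
cv2.imwrite("pics/c2.png",cv2.resize(a,None,fx=5,fy=5,interpolation=2))
E
```

```text
t 5.05 tcp [ 0.5863 -0.0419  0.0424] F [-0.1 -0.7 -0.9]
[[-0.922 -0.001 -0.388]
 [ 0.388  0.    -0.922]
 [ 0.001 -1.     0.   ]]
rows units [ 0.032 -0.013  0.005] tips 0.014 0.0015769774106847438
```

View pics/c2.png

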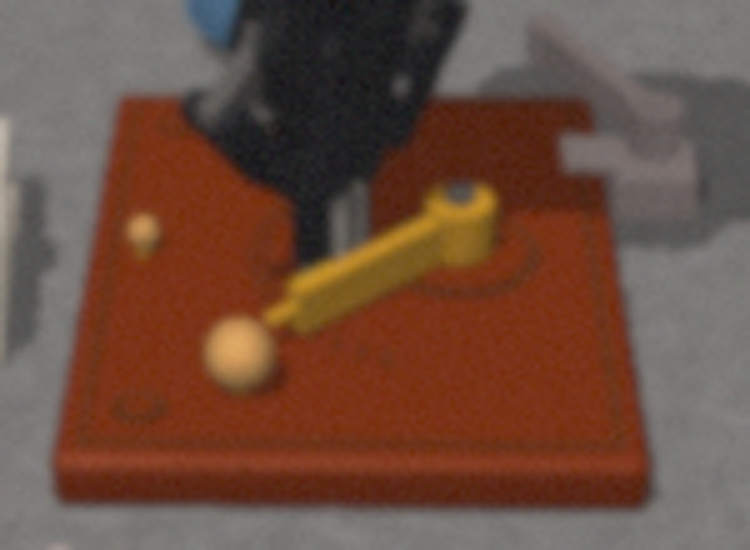

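The side crop shows the pointer just short of the bead: hub top (462,192), nose tip about (270,318), bead centre (241,353). I'll compute the remaining angle.

```bash
cat >>h.py <<'E'
def chk(hub,tip,bead,zt=.036,sx=5,o=(230,150)):
    c=read_camera("side");h,t,b=[ray(c,(o[0]+p[0]/sx,o[1]+p[1]/sx),z) for p,z in((hub,.046),(tip,zt),(bead,.037))]
    A=lambda v:np.arctan2(v[1],v[0]);a,bb=A(t-h),A(b-h)
    print(h,t,b,"R",np.linalg.norm(t-h),np.linalg.norm(b-h),"ang",a-.3233,bb-.3233,"short mm",118*(bb-a))
E
python3 -c "
from h import *
chk((462,192),(270,318),(241,353))"
```

```text
[ 0.54781566 -0.08538965] [0.59106142 0.00363981] [0.59232312 0.02863758] R 0.0989769745685371 0.12240556947167776 ang 0.7953163192274368 0.8753598767669304 short mm 9.445139789660239
```

Both estimates agree at about 9 mm short at the bead, which is 3.8 mm of finger travel. I'll push that far, back off, then lift.

Request:
send_rows --plan '[[[0.011,0,0],[0,0,0]],[[0.011,0,0],[0,0,0]],[[0.01,0,0],[0,0,0]],[[0,0,0],[0,0,0]],[[0,0,0],[0,0,0]],[[0,0,0],[0,0,0]]]'

```text
time: 5.75
eef_pos: [0.5828, -0.0404, 0.0425]
tcp_rot: [-0.14, -0.693, 0.693, 0.14]
contact_force: [0.4, 0.6, -0.6]
opening: 0.002
```

Request:
send_rows --plan '[[[-0.06,0,0],[0,0,0]],[[-0.08,0,0],[0,0,0]],[[0,0,0],[0,0,0]],[[0,0,0],[0,0,0]],[[0,0,0],[0,0,0]]]'

```text
time: 6.25
eef_pos: [0.5983, -0.0469, 0.0423]
tcp_rot: [0.14, 0.693, -0.693, -0.14]
contact_force: [-0.1, -0.6, -0.3]
opening: -0.001
```

```bash
python3 - <<'E'
from h import *
import cv2
togo([.5825,-.0409,.044])
a=read_camera("side")["img"][150:260,230:380]
cv2.imwrite("pics/c3.png",cv2.resize(a,None,fx=5,fy=5,interpolation=2))
E
```

```text
t 6.25 tcp [ 0.5983 -0.0469  0.0423] F [-0.1 -0.6 -0.3]
[[-0.922 -0.001 -0.388]
 [ 0.388  0.    -0.922]
 [ 0.001 -1.     0.   ]]
rows units [ 0.141 -0.014  0.005] tips 0.014 -0.001395704265251351
```

View pics/c3.png

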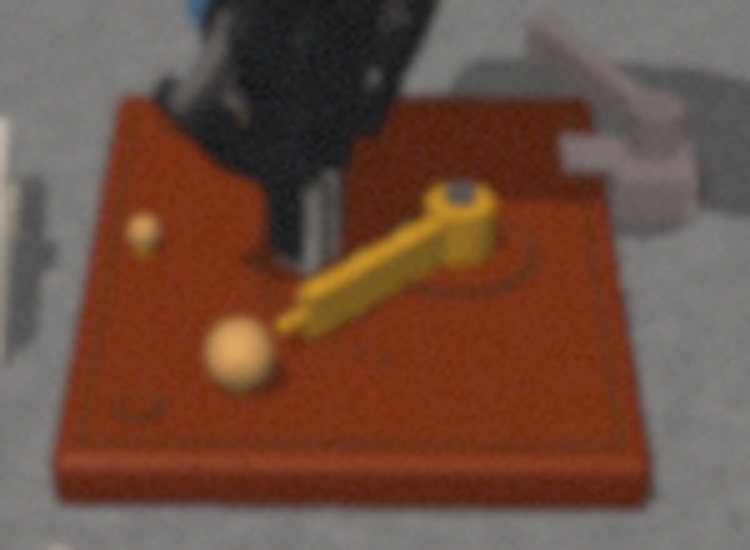

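The tip is now at about (282,324), level with the bead direction. I'll lift, turn and move beside the clip, then check the pointer from above.

Request:
send_rows --plan '[[[-0.02,-0.3,0],[0,0,0]],[[0,-0.3,0],[0,0,0]],[[0,-0.3,0],[0,0.0216,0]],[[0,0,0],[0,0.0216,0]],[[0,0,0],[0,0.0216,0]],[[0,0,0],[0,0.0216,0]],[[0,0,0],[0,0.0216,0]]]'

```text
time: 7.0
eef_pos: [0.6004, -0.0477, 0.1505]
tcp_rot: [-0.364, -0.606, 0.606, 0.364]
contact_force: [-0.9, 0.8, 0.9]
opening: -0.003
```

Request:
send_rows --plan '[[[-0.175,0,0.237],[0,0,0]],[[-0.175,0,0.237],[0,0,0]],[[-0.175,0,0.237],[0,0,0]],[[-0.175,0,0.237],[0,0,0]],[[-0.175,0,0.237],[0,0,0]],[[-0.175,0,0.237],[0,0,0]],[[0,0,0],[0,0,0]],[[0,0,0],[0,0,0]]]'

```text
time: 7.8
eef_pos: [0.5098, -0.2399, 0.1504]
tcp_rot: [0.363, 0.607, -0.607, -0.363]
contact_force: [0.3, -1.0, 0.5]
opening: -0.002
```

```bash
python3 - <<'E'
from h import *
import cv2
togo([.5083,-.2393,.044]);print(get_state()["qpos"].round(2))
b=read_camera("top")["img"][140:290,230:430]
cv2.imwrite("pics/c4.png",cv2.resize(b,None,fx=4,fy=4,interpolation=2))
E
```

```text
t 7.8 tcp [ 0.5098 -0.2399  0.1504] F [ 0.3 -1.   0.5]
[[-0.473 -0.    -0.881]
 [ 0.881  0.001 -0.473]
 [ 0.001 -1.    -0.   ]]
rows units [0.01  0.887 0.009] tips 0.014 -0.002201480320143896
[-0.62  0.14  1.93  0.    1.07  2.03]
```

View pics/c4.png

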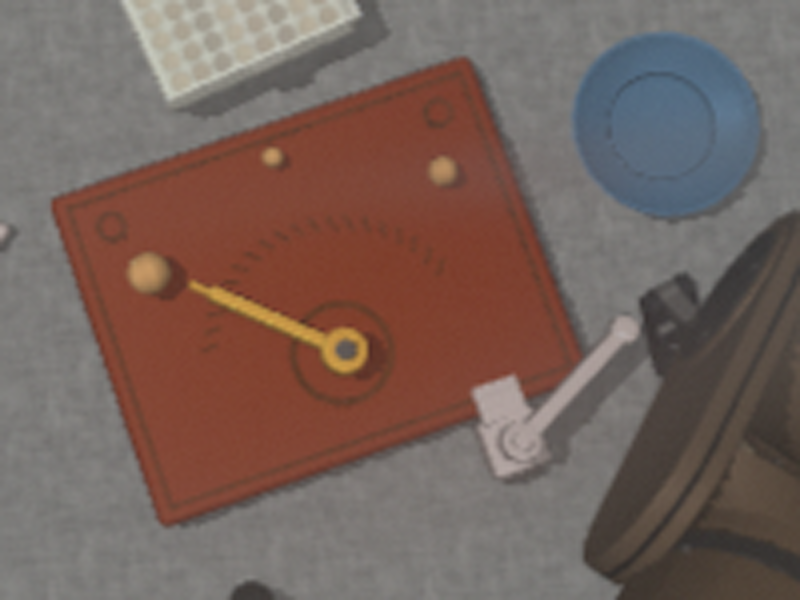

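The pointer is visible from above, hub (346,349), tip (192,285), bead (148,272). The fingers wait outside the clip arm. Numeric check:

```bash
python3 - <<'E'
from h import *
import cv2
c=read_camera("top");P=lambda u,v,z:ray(c,(230+u/4,140+v/4),z)
A=lambda v:np.arctan2(v[1],v[0])-.3233
h=P(346,349,.046);b=P(148,272,.037)
for n,p,z in(("tip",(192,285),.037),("mid",(270,318),.043),("bead",(148,272),.037)):
    d=P(*p,z)-h;print(n,A(d),np.linalg.norm(d))
# brass segmentation of the bar's top
i=c["img"];hsv=cv2.cvtColor(i,cv2.COLOR_BGR2HSV)
m=cv2.inRange(hsv,(17,150,100),(32,255,255));m[:,:270]=0;m[:,330:]=0;m[:205]=0;m[240:]=0
v,u=np.nonzero(m);W=np.array([ray(c,p,.043) for p in zip(u,v)]);r=np.linalg.norm(W-h,axis=1)
k=(r>.025)&(r<.085);q=W[k];ang=[A(x-h) for x in q]
print(k.sum(),np.average(ang,weights=r[k]), r.max())
vx,vy,x0,y0=cv2.fitLine(q.astype(np.float32),cv2.DIST_HUBER,0,.001,.001).ravel()
s=np.sign(vy);dd=np.array([vx,vy])*s;w=b-np.array([x0,y0]);print("line ang",A(dd),"bead offset mm",1000*(dd[0]*w[1]-dd[1]*w[0]))
E
```

```text
tip 0.8263331237766864 0.09317226807857697
mid 0.8358865833804472 0.045534027872248826
bead 0.8515492322113964 0.11891904310637882
98 0.8273603193495315 0.09310628537539527
line ang 0.8139111 bead offset mm 3.7407920489631388
```

```bash
python3 - <<'E'
from h import *
chk((462,192),(282,325),(241,353))
E
```

```text
[ 0.54781566 -0.08538965] [0.58556004 0.00639735] [0.59232312 0.02863758] R 0.09924461128494635 0.12240556947167776 ang 0.8573576145259367 0.8753598767669304 short mm 2.124266944437252
```

The two cameras agree that the line passes about 2–3 mm from the bead centre, against 6 mm allowed, so I leave the pointer alone. Next I descend beside the clip and sweep it round its pivot.

Request:
send_rows --plan '[[[0.01,0.3,0.009],[0,0,0]],[[0,0.3,0],[0,0,0]],[[0,0.28,0],[0,0,0]],[[0,0,0],[0,0,0]],[[-0.0154,0,-0.0503],[0,-0.0159,0]],[[-0.0154,0,-0.0503],[0,-0.0159,0]],[[-0.0154,0,-0.0503],[0,-0.0159,0]],[[-0.0154,0,-0.0503],[0,-0.0159,0]],[[-0.0154,0,-0.0503],[0,-0.0159,0]],[[-0.0154,0,-0.0503],[0,-0.0159,0]],[[0,0,0],[0,0,0]]]'

```text
time: 9.05
eef_pos: [0.5441, -0.2226, 0.0471]
tcp_rot: [-0.168, -0.687, 0.688, 0.165]
contact_force: [0.0, -0.6, -0.2]
opening: 0.001
```

```bash
cat >>h.py <<'E'
def arc(phi):
    a=.3233+phi;u=np.array([np.cos(a),np.sin(a)]);n=np.array([-u[1],u[0]])
    togo([*(np.array([.4975,-.177])+.06*u-.02*n),.044]);M=R.from_quat(get_state()["tcp_rot"]).as_matrix();x=-M[:2,0];print("phi tool",np.arctan2(x[1],x[0])-.3233)
E
python3 -c "
from h import *
arc(-.8)"
```

```text
t 9.05 tcp [ 0.5441 -0.2226  0.0471] F [ 0.  -0.6 -0.2]
[[-0.889  0.003 -0.458]
 [ 0.458 -0.002 -0.889]
 [-0.003 -1.     0.   ]]
rows units [0.019 0.026 0.007] tips 0.014 0.0014221655593257647
phi tool -0.7988432687612799
```

Request:
send_rows --plan '[[[-0.0154,0.015,-0.0503],[0,-0.0159,0]],[[-0.0154,0,-0.0503],[0,-0.0159,0]],[[-0.0154,0,-0.0503],[0,-0.0159,0]],[[-0.0154,0,-0.0503],[0,-0.0159,0]],[[-0.0154,0,-0.0503],[0,-0.0159,0]],[[-0.0154,0,-0.0503],[0,-0.0159,0]],[[-0.0077,0,-0.0252],[0,-0.008,0]],[[0,0,0],[0,0,0]],[[0,0,0],[0,0,0]]]'

```text
time: 9.95
eef_pos: [0.562, -0.1876, 0.0441]
tcp_rot: [0.06, -0.704, 0.705, -0.061]
contact_force: [0.2, -0.2, 0.3]
opening: 0.002
```

```bash
python3 - <<'E'
from h import *
import cv2
arc(-.12)
a=read_camera("side")["img"][150:260,230:380]
cv2.imwrite("pics/c5.png",cv2.resize(a,None,fx=5,fy=5,interpolation=2))
E
```

```text
t 9.95 tcp [ 0.562  -0.1876  0.0441] F [ 0.2 -0.2  0.3]
[[-0.985  0.001  0.17 ]
 [-0.17  -0.001 -0.985]
 [-0.001 -1.     0.001]]
rows units [ 0.01   0.    -0.028] tips 0.014 0.0018161459290782027
phi tool -0.15275247050985755
```

View pics/c5.png

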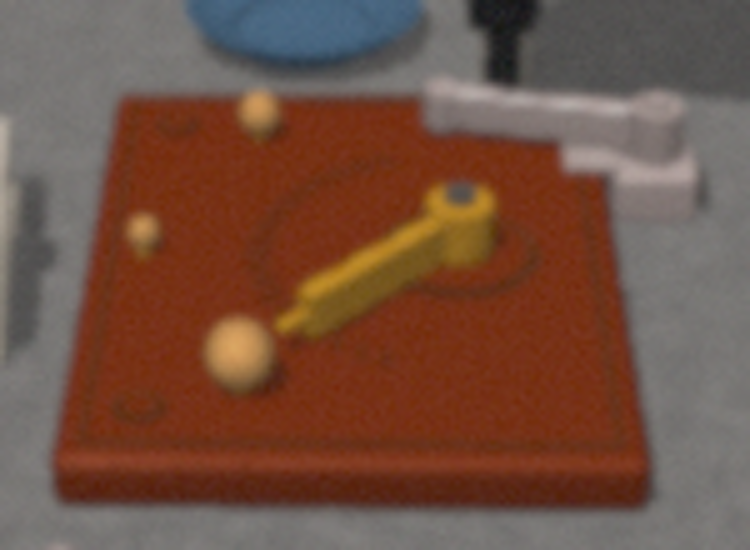

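The clip arm is now nearly along the gauge's x, with its end at (440,105), and the pointer is unchanged. I'll push gently until the stop shows as force.

Request:
send_rows --plan '[[[-0.0077,0,-0.0252],[0,-0.008,0]],[[-0.0077,0,-0.0252],[0,-0.008,0]],[[0,0,-0.0252],[0,-0.008,0]],[[0,0,0],[0,0,0]],[[0,0,0],[0,0,0]]]'

```text
time: 10.5
eef_pos: [0.5614, -0.1786, 0.0433]
tcp_rot: [-0.113, 0.698, -0.698, 0.113]
contact_force: [-0.2, 0.8, -0.5]
opening: 0.002
```

Request:
send_rows --plan '[[[0,0,-0.008],[0,0,0]],[[0,0,-0.008],[0,0,0]],[[0,0,0],[0,0,0]]]'

```text
time: 10.8
eef_pos: [0.5609, -0.1766, 0.0432]
tcp_rot: [0.113, -0.698, 0.698, -0.114]
contact_force: [0.9, 0.5, 0.8]
opening: 0.002
```

Request:
send_rows --plan '[[[0,0,-0.008],[0,0,0]],[[0,0,-0.008],[0,0,0]],[[0,0,0],[0,0,0]]]'

```text
time: 11.1
eef_pos: [0.5601, -0.1746, 0.0431]
tcp_rot: [-0.114, 0.698, -0.698, 0.114]
contact_force: [1.6, -0.5, 0.8]
opening: -0.001
```

Request:
send_rows --plan '[[[0,0,-0.008],[0,0,0]],[[0,0,-0.008],[0,0,0]],[[0,0,0],[0,0,0]]]'

```text
time: 11.4
eef_pos: [0.5598, -0.1736, 0.0432]
tcp_rot: [0.114, -0.697, 0.698, -0.114]
contact_force: [1.6, -3.2, -1.1]
opening: -0.001
```

Request:
send_rows --plan '[[[0,0,-0.008],[0,0,0]],[[0,0,-0.008],[0,0,0]],[[0,0,0],[0,0,0]]]'

```text
time: 11.7
eef_pos: [0.5598, -0.1733, 0.0434]
tcp_rot: [0.113, -0.696, 0.7, -0.115]
contact_force: [2.3, -8.3, -3.5]
opening: 0.0
```

```bash
python3 - <<'E'
from h import *
import cv2
arc(0)
a=read_camera("side")["img"][150:260,230:380]
cv2.imwrite("pics/c6.png",cv2.resize(a,None,fx=5,fy=5,interpolation=2))
E
```

```text
t 11.7 tcp [ 0.5598 -0.1733  0.0434] F [ 2.3 -8.3 -3.5]
[[-0.948  0.003  0.318]
 [-0.318 -0.005 -0.948]
 [-0.001 -1.     0.006]]
rows units [ 0.002 -0.005  0.031] tips 0.014 0.0002814440548176943
phi tool 0.0006628275171906006
```

View pics/c6.png

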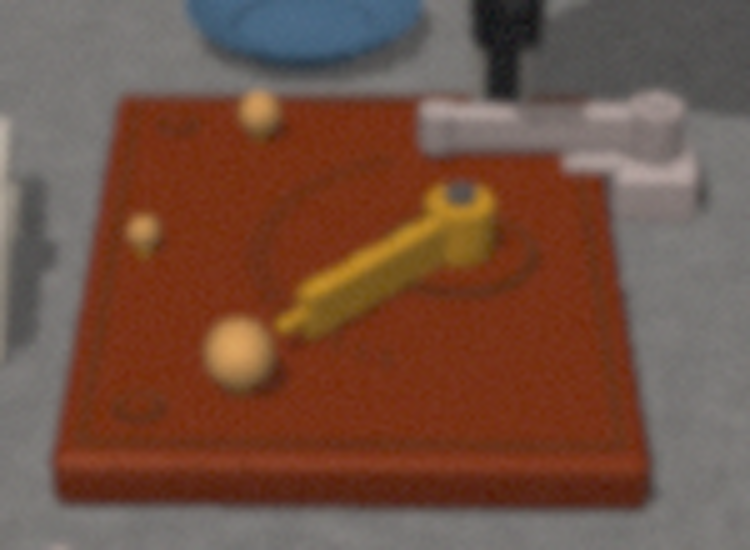

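The clip arm lies along the gauge, parallel to the finger face, and the force has risen to 8 N on the stop. Back off, lift clear and verify.

Request:
send_rows --plan '[[[0,0,0.02],[0,0,0]],[[0,0,0.04],[0,0,0]],[[0,0,0.1],[0,0,0]],[[0,-0.2,0],[0,0,0]],[[0,-0.3,0],[0,0,0]],[[0,-0.3,0],[0,0,0]],[[0,-0.1,0.3],[0,0,0]],[[0,0,0.3],[0,0,0]],[[0,0,0.3],[0,0,0]],[[0,0,0],[0,0,0]],[[0,0,0],[0,0,0]]]'

```text
time: 12.85
eef_pos: [0.599, -0.2924, 0.1506]
tcp_rot: [-0.114, 0.699, -0.697, 0.113]
contact_force: [-1.1, -0.1, 0.6]
opening: 0.003
```

```bash
python3 - <<'E'
from h import *
import cv2
togo([.5,-.3,.15])
b=read_camera("top")["img"][140:290,230:430]
cv2.imwrite("pics/c7.png",cv2.resize(b,None,fx=4,fy=4,interpolation=2))
E
```

```text
t 12.85 tcp [ 0.599  -0.2924  0.1506] F [-1.1 -0.1  0.6]
[[-0.949 -0.001  0.316]
 [-0.316  0.001 -0.949]
 [ 0.001 -1.    -0.002]]
rows units [ 0.803  0.005 -0.201] tips 0.014 0.003321472096372473
```

View pics/c7.png

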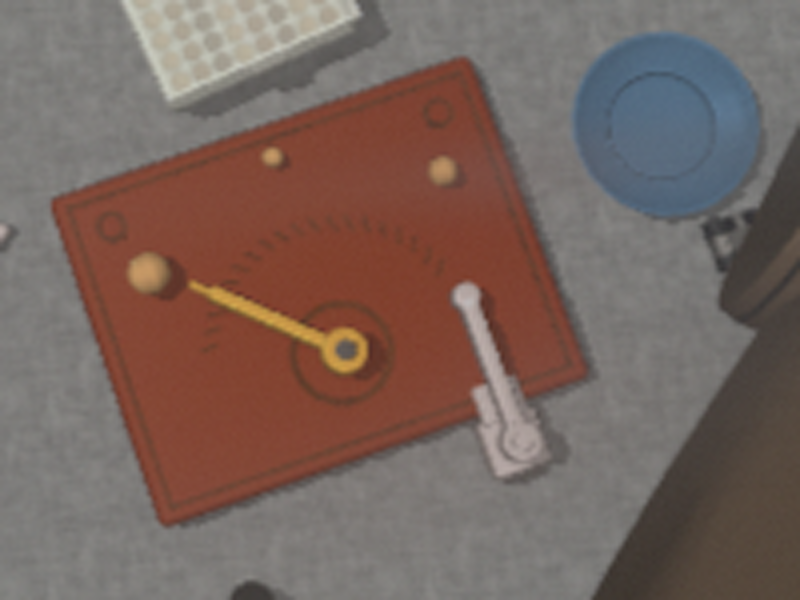

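The clip runs from its pin (521,440) to its end (466,295), parallel to the board edge. The pointer is unmoved at (192,285), and nothing else has shifted. Handing in.

```bash
python3 - <<'E'
from h import *
c=read_camera("top");P=lambda u,v,z:ray(c,(230+u/4,140+v/4),z)
d=P(466,295,.044)-P(521,440,.048);print(np.arctan2(d[1],d[0])-.3233,np.linalg.norm(d))
print(sign_off())
E
```

```text
-0.0034033017147081512 0.08539083134730815
the job is handed in; nothing more can be done
None
```

I pushed the pointer onto the largest bead, which is the one at +0.85 rad, and then swept the clip's arm home against its stop. The job is handed in at about 13 s of the 48 s allowed; no verdict was reported.

- **Pointer:** it came out at about 0.83 rad, so its line passes 2–3 mm from the bead's centre, against the 6 mm allowed. The side camera gave 2.1 mm short and the top camera 2.5–3 mm. A line fitted to the bar was less good, at 3.7 mm. I left the pointer there rather than nudge it again, and it looked unmoved after the clip was pushed.
- **Clip:** the last top view put it at 0.003 rad from home, against the 0.06 rad allowed. The push ended with about 8 N against the stop.
- **Robot and loose items:** the arm stands clear, at 0.15 m height. The saucer and the bead box looked unmoved in the last picture. The tassel cap and pliers were only partly in that crop, but the arm did not go near them.

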